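# Free the sagging bolt and hold the specimen cage's gate ajar

### The job

Slip the orange buffer sleeve whose bore closely fits the cage's stop post (not the one that is too tight or the one that rattles) right down onto the post. Then take the red knob of the gate's sagging barrel bolt, lift the bolt over the keeper's bent-up lip while drawing it back clear of the keeper, and by the same knob pull the gate open until it rests against the sleeve. The gate is sprung shut, so finish still gripping the knob and holding the gate open against the sleeve; leave the other two sleeves, the puck, the jar and the mouse where they are.

Things in the scene. Friction and masses are not known exactly. Their poses are not given: they have to be found in the camera images.
- cage: Low clear-sided specimen cage fixed to the bench, blue base 180 x 330 mm, 150 mm high, turned up to 0.18 rad. Origin: centre of its underside; x points from the gate (front) to the back, y along the gate to its hinge. Here (mm) the shut leaf fills x -100 to -84, y -120 to 121; the upright hinge axis is at x -92, y 125. A blue tongue, 80 wide and 6 thick, runs out to x -240 under the post.
- stop_post (a point): Upright steel post on the tongue in front of the gate, diameter 14 mm, height 50 mm, top 5 mm tapered to 9 mm; at x -200, y -60 mm of the cage frame. Origin: centre of its foot, on the tongue, 6 mm above the bench: a seated sleeve stands on the tongue, its origin on this one. Axes parallel to the cage's.
- sleeve_10: Orange buffer sleeve (plain tube), outside diameter 36 mm, height 40 mm, bore 10 mm: too tight for the post. Stands upright on the bench. Origin: centre of its underside, z up the bore.
- sleeve_17: Orange buffer sleeve, outside diameter 36 mm, height 40 mm, bore 17 mm: the one that fits the 14 mm post. Stands upright on the bench, 40 g. Origin: centre of its underside, z up the bore. The three sleeves change places.
- sleeve_25: Orange buffer sleeve, outside diameter 36 mm, height 40 mm, bore 25 mm: rattles on the post. Stands upright on the bench. Origin: centre of its underside, z up the bore.
- gate (a joint): Gate's hinge angle in rad: 0 shut, growing as the free edge swings out towards the robot (-x of the cage). A spring shuts it (about 2 N at the knob). With the right sleeve on the post the leaf meets it at about 0.41 rad.
- gate_leaf: Gate leaf, aluminium frame with a clear pane, 241 mm wide, 16 thick, top edge 155 mm above the bench. Two pairs of guide cheeks stand on it, up to 206 mm, 105 and 222 mm from the hinge. Origin: on the hinge axis at bench height; -y runs from the hinge along the leaf to its free edge, -x out of its front face.
- bolt_slide (a joint): How far the bolt is drawn back along the gate, towards the hinge, in m: 0 to about 0.003 shot, 0.050 fully drawn. About 1.2 N of friction plus drag; it stays where it is left. The keeper no longer holds the gate from 0.025 on.
- bolt_lift (a joint): How far the bolt is lifted straight up in its guides, in m: 0 sagged, at most 0.024. It drops by its own weight (0.25 kg). The toe clears the lip when lifted 0.014 or more.
- bolt: The bolt: dark rod 12 mm thick with an upright red knob: cylinder 20 mm wide, 40 tall, under a cap 24 wide, 6 thick. Origin: on the knob's axis, 22 mm above the cylinder's lower end; bolt sagged, it is 232 mm above the bench, 185 mm (less bolt_slide) from the hinge axis along the leaf, midway through the leaf's thickness. Axes parallel to the leaf's.
- keeper (a point): Yellow keeper on the jamb beside the gate's free edge: its front wall, up to 208 mm above the bench, stops the gate opening while the bolt is shot; on its gate side is a bent-up lip, top 173 mm above the bench, behind which the bolt's turned-down toe has sagged: the bolt cannot be drawn until lifted. Origin: on top of the jamb, 150 mm above the bench.
- puck: Bystander: black mounted specimen, 32 mm in diameter, 20 mm tall. Origin: centre of its underside.
- jar: Bystander: closed jar, 56 mm in diameter, 75 mm tall. Origin: centre of its underside.
- mouse: Bystander: black computer mouse, 100 x 60 x 26 mm. Origin: centre of its underside.
Not all that is in view belongs to the job. Leave any black or pink look-alike of the sleeve_17 alone.

How it is judged:
By the outcome, as a careful person would: the job done as asked, in the order asked, and still so for the second after the job is handed in, while the arm keeps its last pose, push and grip.
It also fails if it takes over 67 s, if anything falls off the work surface, if the arm or the gripper's body presses on something with over 40 N, if the wrist force passes 120 N, or if a joint passes its speed limit or range.

### The arm

A 7-joint arm with a two-finger parallel gripper is mounted at the origin on the work surface. World frame = base frame: x ahead of the robot, y to its left, z up, the work surface at z = 0. Lengths are in m, angles in rad, forces in N, time in s.
With the tool pointing down it reaches from about 0.35 to 0.9 m from the base axis. Payload 19.9 kg.
Tool frame: the origin (TCP) lies between the finger pads; the fingertips stand arm.tcp_to_tips ahead of it and the grasp point (between the pads) lies 6 mm ahead of it (arm.tcp_to_tips is the distance from the TCP to the fingertips, in m); z points along the fingers, y is the direction in which the jaws open and shut (so a half turn about z gives the same grasp; the last joint's range is limited). The gripper opens to 94 mm and grips with 3 to 60 N. Pads are 16 mm wide; open, the fingers measure 119 mm over their backs; the gripper's body (75 mm by 177 mm) begins 78 mm behind the grasp point.
Start: joints at [-1.163, 0.417, -0.01, 1.614, 0.005, 1.111, -0.053], TCP at [0.272, 0.563, 0.23] pointing down, gripper open.
Joint ranges: [-2.81, 2.81], [-0.39, 2.02], [-1.27, 1.25], [0.06, 2.57], [-1.19, 4.33], [0.19, 2], [-2.82, 2.82]. Speed limits (rad/s): [1.89, 1.89, 2.39, 2.39, 3.01, 3.01, 3.01].

### API

Orientations are given as a 3x3 rotation matrix whose columns are the frame's x, y, z axes.
In Python, from plant import arm gives the robot as it stands.
- The arm moves only by the tool jog_arm, never from a script. Its argument "commands" is a list of rows, each an object of numbers: "x", "y", "z": the shift along the tool's x, y, z in cm; "twist": the turn about the tool's z in degrees. A call has 1 to 10 rows; each row is the pose to reach, as a shift and turn from the pose commanded when the call began, along the tool's axes at that moment; what a row does not reach only later rows make up. A row lasts 1/12 s, in which the tool goes at most 41.7 mm and 7.16 degrees, less where a joint would pass 70% of its speed; a pose out of reach is approached as far as the arm can. A call with a gripper value outside its range is refused whole. "jaw" is the gripper's target within -1 to 1 (shut at 1, half-way at 0, fully open at -1), set as the call begins (left out, the last holds). The fingers move at their own pace and stop on an object; "newtons" is the grip in N (left out, the last holds). Time passes only in rows, so rows that repeat a pose let the fingers close. It gives the time, the measured TCP pose, the force and the opening at its end, in the units of the state.
- arm.get_state(): the state, without advancing time (a new reading comes with each control period).
- arm.capture(name): name is "side" or "top"; returns a dict with "pixels" (420x560x3 uint8, red, green, blue), "fx", "fy", "cx", "cy" (pixels), "position" and "rotation" of the camera in the world. Camera axes: x right, y up, looking along -z (the intrinsics and any distortion apply to the point x, -y, -z); pixel columns grow to the right and rows downward; lengths in m; the calibration is good to about 2 mm. A picture is of the moment at which its call begins. There is no depth.
- arm.hand_in(): hands the job in, once; it reports no verdict.
The state is a dict: "time_s": time; "joints": joint angles; "qd": joint speeds; "joint_torque": joint torques, N m; "tcp_pos": TCP position; "ee_rot": TCP orientation; "ft_force": force on the tool from outside, world axes, zero at the start; "wrist_torque": the same for the moment, N m; "finger_gap": finger opening in m.
Only numpy, scipy, OpenCV 4.12 (cv2) and the standard library are available. Lean on these libraries where they do the work, as an engineer would, in place of code of your own. Each camera call takes 0.05 s, during which the arm holds its last target. There are 200 camera calls.

## Working session

There is one attempt and no reset: what is moved stays moved. The work goes in short steps, Python scripts to look and compute and a tool call to move; the robot and the scene stay as the last step left them, time stands still between calls to the robot, and variables do not carry over. Pictures are saved under pics/ and viewed, about 8 in all and at most 12, crops included, and the job is handed in when it is done.

Besides the shell and the picture viewer there is one more tool, called after "Emit:" in YAML: its name, and indented under it one key for each argument. jog_arm: Moves the arm, as the interface text tells. Its arguments: {"type":"object","properties":{"commands":{"type":"array"},"jaw":{"type":"number"},"newtons":{"type":"number"}},"required":["commands"]}

```bash
mkdir -p pics; ls
cat > h.py <<'E'
from plant import arm
import numpy as np, cv2
def snap(name,fn):
    c=arm.capture(name); np.save(f'pics/{fn}.npy',c,allow_pickle=True)
    cv2.imwrite(f'pics/{fn}.png',c['pixels'][:,:,::-1]); return c
def load(fn): return np.load(f'pics/{fn}.npy',allow_pickle=True).item()
def proj(c,p):
    q=np.asarray(c['rotation']).T@(np.asarray(p,float)-c['position'])
    return np.array([c['cx']+c['fx']*q[0]/-q[2], c['cy']+c['fy']*-q[1]/-q[2]])
def at(c,u,v,z):
    d=np.asarray(c['rotation'])@np.array([(u-c['cx'])/c['fx'],-(v-c['cy'])/c['fy'],-1])
    p=np.asarray(c['position']); return p+d*(z-p[2])/d[2]
E
python3 - <<'E'
from h import *
for n in('top','side'):
    c=snap(n,n+'1'); print({k:v for k,v in c.items() if k!='pixels'})
print(arm.get_state(),arm.tcp_to_tips)
E
```

```text
pics
{'fx': 503.20770962611084, 'fy': 503.20770962611084, 'cx': 288.9276585859629, 'cy': 211.97124300189856, 'position': array([ 0.35568316, -0.02771795,  1.2618449 ]), 'rotation': array([[-0.02864631,  0.98023656, -0.1957439 ],
       [-0.99944993, -0.03136129, -0.01078413],
       [-0.01670978,  0.19532731,  0.98059575]])}
{'fx': 410.2674038400658, 'fy': 410.2674038400658, 'cx': 281.72733018024695, 'cy': 215.00167879040083, 'position': array([0.50600446, 0.64023402, 0.94162346]), 'rotation': array([[-0.98909776,  0.11700363, -0.08941907],
       [-0.14713814, -0.76048458,  0.63246626],
       [ 0.00599903,  0.63872792,  0.76940929]])}
{'time_s': 0.1, 'joints': array([-1.16249766,  0.41791879, -0.01031976,  1.61410401,  0.00469198,
        1.11067883, -0.05302109]), 'qd': array([ 0.0010814 , -0.00186521,  0.00081876, -0.0007137 , -0.00188684,
       -0.00221319, -0.00086265]), 'joint_torque': array([ 1.80485928e-03, -8.52574682e+01,  6.40521124e-01, -4.26699722e+01,
       -4.87594237e-02,  1.62824040e-02, -2.34055719e-06]), 'tcp_pos': array([0.27160477, 0.56256195, 0.22988912]), 'ee_rot': array([[-9.00534070e-01,  4.34785262e-01, -4.06851599e-04],
       [ 4.34785447e-01,  9.00533511e-01, -1.00577584e-03],
       [-7.09130117e-05, -1.08262856e-03, -9.99999411e-01]]), 'ft_force': array([-0.15582037, -0.03430472,  0.47270892]), 'wrist_torque': array([-0.03651634, -0.00808636, -0.02982912]), 'finger_gap': 0.09405295485991154} 0.025
```

View pics/top1.png

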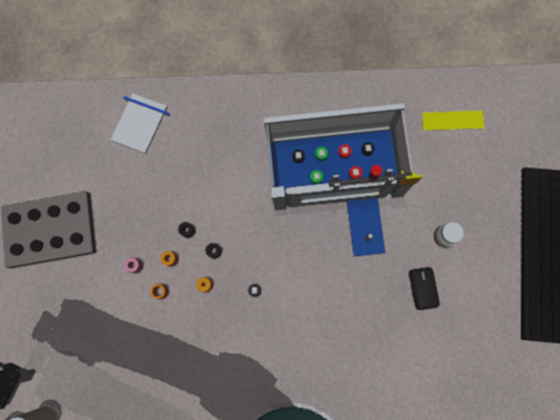

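View pics/side1.png

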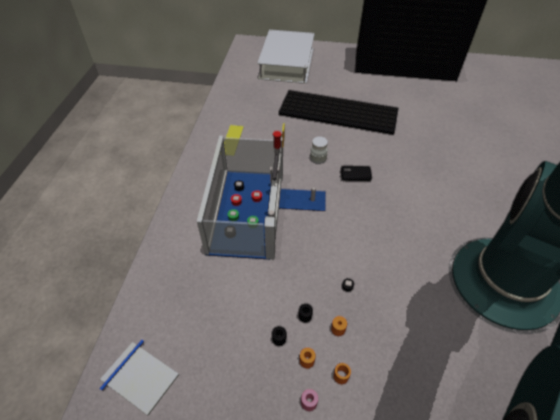

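The top view shows orange sleeves near (169,258), (159,291) and (204,284), the post near (370,237) and the red knob near (376,171). I'll enlarge the sleeves and the cage.

Run:
```python
from h import *
c=load('top1')['pixels'][:,:,::-1]
a=cv2.resize(c[245:305,140:220],None,fx=7,fy=7,interpolation=cv2.INTER_CUBIC)
s=load('side1')['pixels'][:,:,::-1]
a2=cv2.resize(s[310:390,295:360],None,fx=3.7,fy=3.7,interpolation=cv2.INTER_CUBIC)[:270,:240]
b=cv2.resize(c[160:260,260:430],None,fx=4.7,fy=4.7,interpolation=cv2.INTER_CUBIC)
cv2.imwrite('pics/b.png',b); 
o=np.zeros((420,800,3),np.uint8); o[:420,:560]=a; o[:270,560:560+240]=a2; cv2.imwrite('pics/a.png',o)
```

```text
(no output)
```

View pics/a.png

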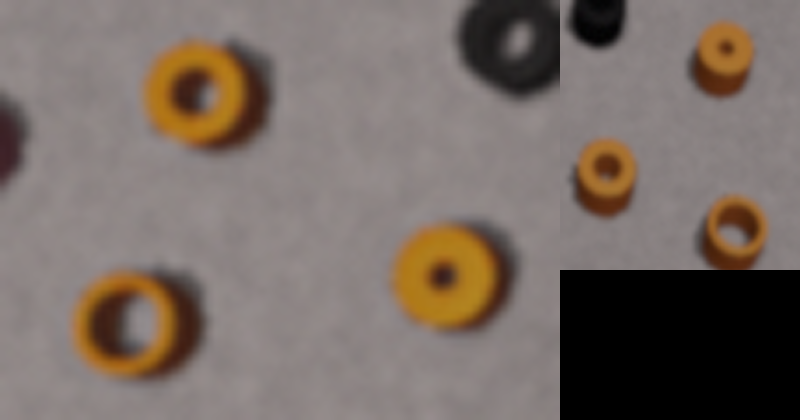

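View pics/b.png

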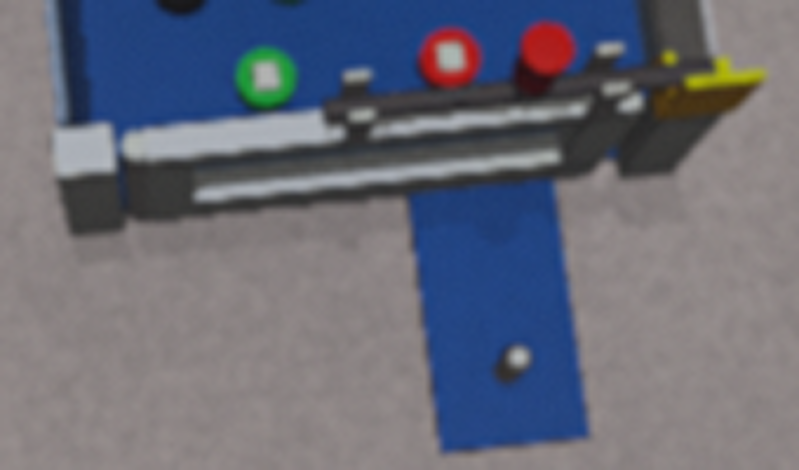

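```bash
cat >> h.py <<'E'
def cage(p,th): 
    return lambda q:np.array([p[0]+np.cos(th)*q[0]-np.sin(th)*q[1],p[1]+np.sin(th)*q[0]+np.cos(th)*q[1],q[2]])
E
python3 - <<'E'
from h import *
from scipy.optimize import least_squares
t=load('top1');s=load('side1')
f=lambda x,y,k,u0,v0:((x+.5)/k-.5+u0,(y+.5)/k-.5+v0)
print('s17',at(t,*f(195.5,93,7,140,245),.04),at(s,*f(47,167,3.7,295,310),.04))
print('s10',at(t,*f(446,276,7,140,245),.04)); print('s25',at(t,*f(124,324,7,140,245),.04))
g=lambda x,y:f(x,y,4.7,260,160)
P=[((-.2,-.06,.056),g(518,357)),((-.24,-.02,.006),g(441,452)),((-.24,-.1,.006),g(588,437)),((-.092,-.06,.256),g(547,45))]
for m,z in P: print(m,at(t,*z,m[2]))
r=least_squares(lambda a:np.concatenate([proj(t,cage(a[:2],a[2])(m))-z for m,z in P]),[.7,0,0])
print(r.x,r.fun.round(2))
C=cage(r.x[:2],r.x[2])
print('post',C((-.2,-.06,.006)),'knob',C((-.092,-.06,.232)),'hinge',C((-.092,.125,0)))
print('side pred: posttop',proj(s,C((-.2,-.06,.056))),'knob',proj(s,C((-.092,-.06,.256))),'corners',proj(s,C((-.24,-.02,.006))),proj(s,C((-.24,-.1,.006))))
print(at(t,450,228,.075),at(t,424,288,.026),at(t,255,290,.02))
E
```

```text
s17 [0.4948667  0.28539187 0.04      ] [0.4948696  0.29062571 0.04      ]
s10 [0.42895295 0.19749123 0.04      ]
s25 [0.41583836 0.30862895 0.04      ]
(-0.2, -0.06, 0.056) [ 0.53208277 -0.20803921  0.056     ]
(-0.24, -0.02, 0.006) [ 0.48976648 -0.1716874   0.006     ]
(-0.24, -0.1, 0.006) [ 0.49536739 -0.25001535  0.006     ]
(-0.092, -0.06, 0.256) [ 0.64087423 -0.19916085  0.256     ]
[ 0.72730124 -0.13232889  0.07814037] [-0.13 -0.21 -0.27  0.08  0.29 -0.2   0.1   0.28]
post [ 0.53259517 -0.20775798  0.006     ] knob [ 0.64026562 -0.19932741  0.232     ] hinge [ 0.62582436 -0.01489192  0.        ]
side pred: posttop [313.0521893 187.3200175] knob [276.59997776 132.12394652] corners [325.03039578 209.20357522] [325.0864544  189.79754594]
[ 0.54151629 -0.39631033  0.075     ] [ 0.40434797 -0.33558822  0.026     ] [0.41185901 0.07439952 0.02      ]
```

Run:
```python
from h import *
t=load('top1'); s=load('side1')
p=np.array([.495,.287])
for n,u,v in(('b1',187,229),('b2',213,250),('pink',134,265),('s10',203.3,284),('s25',157.3,291)):
    q=at(t,u,v,.04)[:2]; d=q-p; print(n,q,np.hypot(*d)*1000,np.degrees(np.arctan2(d[1],d[0])))
R=arm.get_state()['ee_rot']; d=np.array([*p,.04])-arm.get_state()['tcp_pos']; print('tool shift',R.T@d*100)
```

```text
b1 [0.56479422 0.23841677] 85.03859614186587 -34.84148694245907
b2 [0.51073071 0.17405947] 114.03077509034038 -82.07067549478195
pink [0.47990556 0.36703671] 81.44763375884901 100.68019027811303
s10 [0.42895193 0.19745666] 111.26705742895916 -126.41285773618111
s25 [0.41549635 0.30858664] 82.38212011662235 164.80941001122574
tool shift [-32.09718776 -15.08182329  19.00752708]
```

Emit:
jog_arm:
  commands:
    - {"x": -3.5, "y": -1.6, "z": 1}
    - {"x": -7, "y": -3.2, "z": 2}
    - {"x": -10.5, "y": -5, "z": 3}
    - {"x": -14, "y": -6.6, "z": 4}
    - {"x": -17.5, "y": -8.2, "z": 5}
    - {"x": -21, "y": -9.9, "z": 6}
    - {"x": -24.5, "y": -11.5, "z": 7}
    - {"x": -28, "y": -13.2, "z": 9}
    - {"x": -31, "y": -14.6, "z": 10}
    - {"x": -32.1, "y": -15.1, "z": 11}
  jaw: -0.4

```text
invalid input
```

Emit:
jog_arm:
  commands:
    - {"x": 0}
    - {"x": 0}
    - {"x": 0}

```text
invalid input
```

Run:
```python
from h import *
t=snap('top','t2');s=snap('side','s2')
a=cv2.resize(t['pixels'][215:315,120:230,::-1],None,fx=3.6,fy=4,interpolation=cv2.INTER_CUBIC)
b=cv2.resize(s['pixels'][250:400,270:380,::-1],None,fx=3.6,fy=3.6,interpolation=cv2.INTER_CUBIC)
o=np.zeros((540,800,3),np.uint8);o[:a.shape[0],:a.shape[1]]=a;o[:b.shape[0],400:400+b.shape[1]]=b;cv2.imwrite('pics/c.png',o)
print(arm.get_state()['tcp_pos'],arm.get_state()['ee_rot'].round(3))
```

```text
[0.27165329 0.56266096 0.23007952] [[-0.901  0.435 -0.   ]
 [ 0.435  0.901 -0.001]
 [-0.    -0.001 -1.   ]]
```

View pics/c.png

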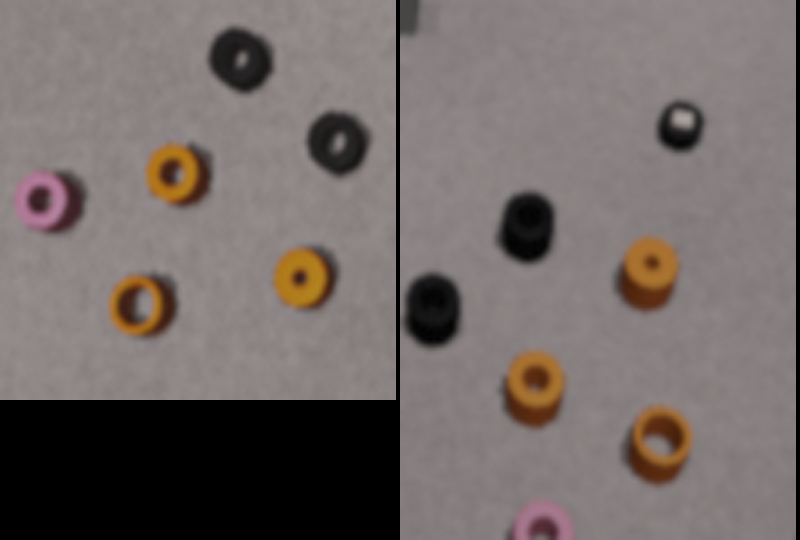

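The arm did not move: the call was rejected as invalid. The view just shows the sleeves undisturbed, with sleeve_17 at top (167.5,258) and side (307.4,355). I'll retry with all four fields in every row.

Emit:
jog_arm:
  commands:
    - {"x": -3.5, "y": -1.6, "z": 1, "twist": 0}
    - {"x": -7, "y": -3.2, "z": 2, "twist": 0}
    - {"x": -10.5, "y": -5, "z": 3, "twist": 0}
    - {"x": -14, "y": -6.6, "z": 4, "twist": 0}
    - {"x": -17.5, "y": -8.2, "z": 5, "twist": 0}
    - {"x": -21, "y": -9.9, "z": 6, "twist": 0}
    - {"x": -24.5, "y": -11.5, "z": 7, "twist": 0}
    - {"x": -28, "y": -13.2, "z": 9, "twist": 0}
    - {"x": -31, "y": -14.6, "z": 10, "twist": 0}
    - {"x": -32.1, "y": -15.1, "z": 11, "twist": 0}
  jaw: -0.4

```text
time_s: 1.03
tcp_pos: [0.498, 0.2823, 0.1196]
ee_rot: [[-0.898, 0.439, 0.001], [0.439, 0.898, -0.002], [-0.001, -0.002, -1.0]]
ft_force: [1.5, -0.4, 0.4]
finger_gap: 0.0658
```

Emit:
jog_arm:
  commands:
    - {"x": 0, "y": 0, "z": 0, "twist": 0}
    - {"x": 0, "y": 0, "z": 0, "twist": 0}
    - {"x": 0, "y": 0, "z": 0, "twist": 0}

```text
time_s: 1.28
tcp_pos: [0.4945, 0.2886, 0.1208]
ee_rot: [[-0.901, 0.433, -0.0], [0.433, 0.901, 0.001], [0.0, 0.001, -1.0]]
ft_force: [-0.1, 0.6, 0.5]
finger_gap: 0.066
```

Run:
```python
from h import *
t=snap('top','t3');s=snap('side','s3')
a=cv2.resize(t['pixels'][215:315,120:230,::-1],None,fx=3.6,fy=3.6,interpolation=cv2.INTER_CUBIC)
b=cv2.resize(s['pixels'][250:400,250:360,::-1],None,fx=3.6,fy=3.6,interpolation=cv2.INTER_CUBIC)
o=np.zeros((540,800,3),np.uint8);o[:a.shape[0],:a.shape[1]]=a;o[:b.shape[0],400:400+b.shape[1]]=b;cv2.imwrite('pics/d.png',o)
q=arm.get_state();print(q['tcp_pos'],q['ee_rot'].round(3),proj(s,q['tcp_pos']-[0,0,.025]))
```

```text
[0.49450023 0.28884434 0.12105076] [[-0.901  0.433  0.   ]
 [ 0.433  0.901  0.001]
 [-0.     0.001 -1.   ]] [309.02611113 344.04388076]
```

View pics/d.png

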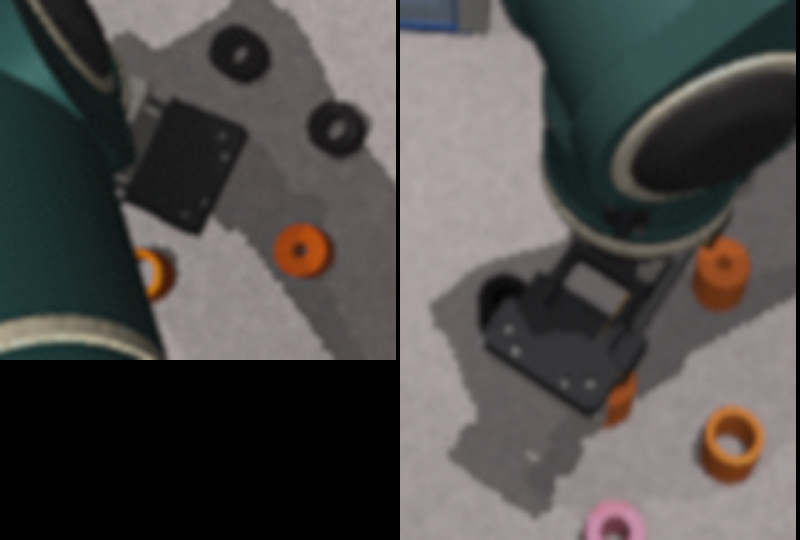

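The gripper hides the sleeve in both views, but the TCP stands within 1 mm of the two-view mean. Going down to grip.

Emit:
jog_arm:
  commands:
    - {"x": 0, "y": 0, "z": 2.5, "twist": 0}
    - {"x": 0, "y": 0, "z": 5, "twist": 0}
    - {"x": 0, "y": 0, "z": 7, "twist": 0}
    - {"x": 0, "y": 0, "z": 8, "twist": 0}
    - {"x": 0, "y": 0, "z": 8.7, "twist": 0}
    - {"x": 0, "y": 0, "z": 8.7, "twist": 0}
    - {"x": 0, "y": 0, "z": 8.7, "twist": 0}

```text
time_s: 1.97
tcp_pos: [0.4954, 0.2878, 0.0342]
ee_rot: [[-0.901, 0.434, 0.001], [0.434, 0.901, 0.0], [-0.0, 0.001, -1.0]]
ft_force: [0.8, 0.1, 0.7]
finger_gap: 0.0657
```

Emit:
jog_arm:
  commands:
    - {"x": 0, "y": 0, "z": 0, "twist": 0}
    - {"x": 0, "y": 0, "z": 0, "twist": 0}
    - {"x": 0, "y": 0, "z": 0, "twist": 0}
    - {"x": 0, "y": 0, "z": 0, "twist": 0}
    - {"x": 0, "y": 0, "z": 0, "twist": 0}
    - {"x": 0, "y": 0, "z": 0, "twist": 0}
    - {"x": 0, "y": 0, "z": 0, "twist": 0}
  jaw: 1
  newtons: 15

```text
time_s: 2.55
tcp_pos: [0.4953, 0.2873, 0.0338]
ee_rot: [[-0.901, 0.435, 0.0], [0.435, 0.901, 0.0], [-0.0, 0.0, -1.0]]
ft_force: [-0.6, -1.0, 6.4]
finger_gap: 0.0366
```

Emit:
jog_arm:
  commands:
    - {"x": 0, "y": 0, "z": -2.5, "twist": 0}
    - {"x": 0, "y": 0, "z": -5, "twist": 0}
    - {"x": 0, "y": 0, "z": -8, "twist": 0}
    - {"x": -1, "y": -1.7, "z": -10, "twist": 0}
    - {"x": -2.5, "y": -4.3, "z": -10, "twist": 0}
    - {"x": -4, "y": -6.9, "z": -10, "twist": 0}
    - {"x": -5.5, "y": -9.5, "z": -10, "twist": 0}
    - {"x": -7, "y": -12.1, "z": -10, "twist": 0}
    - {"x": -8.5, "y": -14.7, "z": -10, "twist": 0}
    - {"x": -10, "y": -17.3, "z": -10, "twist": 0}

```text
time_s: 3.38
tcp_pos: [0.5098, 0.0866, 0.1335]
ee_rot: [[-0.901, 0.435, -0.0], [0.435, 0.901, -0.0], [0.0, -0.0, -1.0]]
ft_force: [0.2, 0.7, -1.3]
finger_gap: 0.0366
```

Emit:
jog_arm:
  commands:
    - {"x": -1.5, "y": -2.6, "z": 0, "twist": 0}
    - {"x": -3, "y": -5.2, "z": 0, "twist": 0}
    - {"x": -4.5, "y": -7.8, "z": 0, "twist": 0}
    - {"x": -6, "y": -10.4, "z": 0, "twist": 0}
    - {"x": -7.5, "y": -13, "z": 0, "twist": 0}
    - {"x": -9, "y": -15.6, "z": 0, "twist": 0}
    - {"x": -10.5, "y": -18.1, "z": 0, "twist": 0}
    - {"x": -12, "y": -20.6, "z": 0, "twist": 0}
    - {"x": -13.5, "y": -23.1, "z": 0, "twist": 0}
    - {"x": -14.9, "y": -25.7, "z": 0, "twist": 0}

```text
time_s: 4.22
tcp_pos: [0.5324, -0.2096, 0.1334]
ee_rot: [[-0.901, 0.435, -0.0], [0.435, 0.901, 0.0], [0.0, -0.0, -1.0]]
ft_force: [0.6, 0.7, 1.4]
finger_gap: 0.0366
```

Emit:
jog_arm:
  commands:
    - {"x": 0, "y": 0, "z": 0, "twist": 0}
    - {"x": 0, "y": 0, "z": 0, "twist": 0}
    - {"x": 0, "y": 0, "z": 0, "twist": 0}
    - {"x": 0, "y": 0, "z": 0, "twist": 0}

```text
time_s: 4.55
tcp_pos: [0.5325, -0.207, 0.1334]
ee_rot: [[-0.901, 0.434, -0.0], [0.434, 0.901, 0.0], [0.0, 0.0, -1.0]]
ft_force: [-0.1, 0.1, -0.4]
finger_gap: 0.037
```

Run:
```python
from h import *
t=snap('top','t4');s=snap('side','s4')
a=cv2.resize(t['pixels'][190:270,330:410,::-1],None,fx=5,fy=5,interpolation=cv2.INTER_CUBIC)
b=cv2.resize(s['pixels'][130:230,270:350,::-1],None,fx=5,fy=5,interpolation=cv2.INTER_CUBIC)
o=np.zeros((500,800,3),np.uint8);o[:400,:400]=a;o[:,400:]=b;cv2.imwrite('pics/e.png',o)
q=arm.get_state();p=q['tcp_pos'];print(p,q['ee_rot'].round(3),q['finger_gap'])
print(((proj(s,p-[0,0,-.008])-[270,130])*5+[400,0]),((proj(s,p-[0,0,.032])-[270,130])*5+[400,0]))
```

```text
[ 0.53262949 -0.20709994  0.13353347] [[-0.901  0.433  0.   ]
 [ 0.433  0.901  0.   ]
 [ 0.     0.    -1.   ]] 0.03676081262021682
[624.92958039 182.4153686 ] [620.19394727 232.95795583]
```

View pics/e.png

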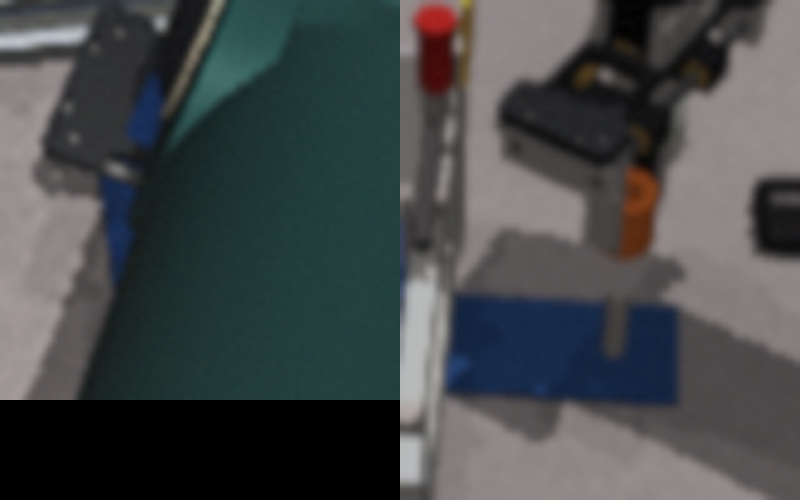

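The side crop shows the held sleeve with its right edge at about (658,200), and the post from about (617,295) down to (614,357). The cameras seem to differ by a few mm in y, so I'll overlay the predicted outlines to get the sleeve's offset from the post in one camera.

Run:
```python
from h import *
s=load('s4');q=arm.get_state();p=q['tcp_pos']
k=10;u0,v0=300,160
b=cv2.resize(s['pixels'][v0:v0+50,u0:u0+40,::-1],None,fx=k,fy=k,interpolation=cv2.INTER_CUBIC)
b2=b.copy()
def ring(x,y,z,r,col):
    P=[proj(s,[x+r*np.cos(a),y+r*np.sin(a),z]) for a in np.linspace(0,6.283,60)]
    P=((np.array(P)-[u0,v0]+.5)*k-.5).round().astype(int); cv2.polylines(b2,[P],True,col,1)
ring(p[0],p[1],p[2]-.033,.018,(0,255,0));ring(p[0],p[1],p[2]+.007,.018,(0,255,0))
ring(.5326,-.2078,.006,.007,(255,255,0));ring(.5326,-.2078,.056,.0045,(255,255,0));ring(.5326,-.2078,.051,.007,(255,255,0))
cv2.imwrite('pics/f.png',np.hstack([b,b2]))
```

```text
(no output)
```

View pics/f.png

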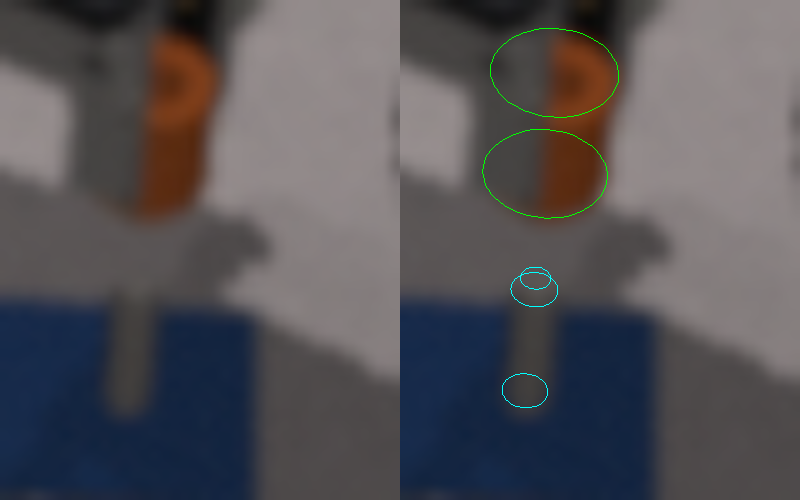

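The outlines agree laterally to about 0.5 mm. In y, the post lies perhaps 0–1.5 mm beyond the sleeve, which is within the taper's capture. I'll descend in steps and watch the force.

Emit:
jog_arm:
  commands:
    - {"x": 0, "y": 0, "z": 2, "twist": 0}
    - {"x": 0, "y": 0, "z": 3.5, "twist": 0}
    - {"x": 0, "y": 0, "z": 4, "twist": 0}
    - {"x": 0, "y": 0, "z": 4.3, "twist": 0}
    - {"x": 0, "y": 0, "z": 4.6, "twist": 0}
    - {"x": 0, "y": 0, "z": 4.9, "twist": 0}
    - {"x": 0, "y": 0, "z": 5.1, "twist": 0}
    - {"x": 0, "y": 0, "z": 5.1, "twist": 0}

```text
time_s: 5.32
tcp_pos: [0.5325, -0.2081, 0.0825]
ee_rot: [[-0.901, 0.435, 0.0], [0.435, 0.901, -0.0], [-0.0, 0.0, -1.0]]
ft_force: [-0.8, 0.4, -0.8]
finger_gap: 0.0367
```

Emit:
jog_arm:
  commands:
    - {"x": 0, "y": 0, "z": 0.6, "twist": 0}
    - {"x": 0, "y": 0, "z": 1.2, "twist": 0}
    - {"x": 0, "y": 0, "z": 1.8, "twist": 0}
    - {"x": 0, "y": 0, "z": 2.4, "twist": 0}
    - {"x": 0, "y": 0, "z": 3, "twist": 0}
    - {"x": 0, "y": 0, "z": 3.5, "twist": 0}
    - {"x": 0, "y": 0, "z": 3.9, "twist": 0}
    - {"x": 0, "y": 0, "z": 4.2, "twist": 0}
    - {"x": 0, "y": 0, "z": 4.3, "twist": 0}
    - {"x": 0, "y": 0, "z": 4.3, "twist": 0}

```text
time_s: 6.15
tcp_pos: [0.5324, -0.2081, 0.0395]
ee_rot: [[-0.901, 0.435, -0.0], [0.435, 0.901, 0.0], [0.0, 0.0, -1.0]]
ft_force: [-1.7, 5.0, 3.5]
finger_gap: 0.0362
```

Emit:
jog_arm:
  commands:
    - {"x": 0, "y": 0, "z": 0.1, "twist": 0}
    - {"x": 0, "y": 0, "z": 0.1, "twist": 0}
    - {"x": 0, "y": 0, "z": 0.1, "twist": 0}

```text
time_s: 6.4
tcp_pos: [0.5327, -0.2082, 0.039]
ee_rot: [[-0.901, 0.435, 0.001], [0.435, 0.901, 0.0], [-0.001, 0.0, -1.0]]
ft_force: [-4.3, 5.0, 12.0]
finger_gap: 0.0369
```

Emit:
jog_arm:
  commands:
    - {"x": 0, "y": 0, "z": 0, "twist": 0}
    - {"x": 0, "y": 0, "z": 0, "twist": 0}
    - {"x": 0, "y": 0, "z": 0, "twist": 0}
    - {"x": 0, "y": 0, "z": 0, "twist": 0}
    - {"x": 0, "y": 0, "z": 0, "twist": 0}
  jaw: -0.3

```text
time_s: 6.82
tcp_pos: [0.5324, -0.2084, 0.0384]
ee_rot: [[-0.9, 0.435, -0.0], [0.435, 0.9, -0.0], [-0.0, -0.0, -1.0]]
ft_force: [-0.5, -0.3, 0.1]
finger_gap: 0.0608
```

Sleeve seated: contact at the right height, 12 N push, and the release left no residual force. Rising, turning the jaws along the gate and moving over the knob.

Emit:
jog_arm:
  commands:
    - {"x": 0, "y": 0, "z": -3, "twist": 0}
    - {"x": 0, "y": 0, "z": -6.5, "twist": 0}
    - {"x": 0, "y": 0, "z": -10, "twist": 0}
    - {"x": 0, "y": 0, "z": -13.5, "twist": 0}
    - {"x": 0, "y": 0, "z": -17, "twist": 0}
    - {"x": 0, "y": 0, "z": -20.5, "twist": 0}
    - {"x": 0, "y": 0, "z": -24, "twist": 0}
    - {"x": 0, "y": 0, "z": -26.5, "twist": 0}
    - {"x": 0, "y": 0, "z": -26.5, "twist": 0}
    - {"x": 0, "y": 0, "z": -26.5, "twist": 0}

```text
time_s: 7.65
tcp_pos: [0.5328, -0.2084, 0.3045]
ee_rot: [[-0.901, 0.435, 0.002], [0.435, 0.901, -0.001], [-0.002, 0.0, -1.0]]
ft_force: [-0.4, 0.7, -0.8]
finger_gap: 0.0612
```

Emit:
jog_arm:
  commands:
    - {"x": -2, "y": 1.2, "z": 0, "twist": -5}
    - {"x": -4, "y": 2.4, "z": 0, "twist": -10}
    - {"x": -6, "y": 3.6, "z": 0, "twist": -15}
    - {"x": -8, "y": 4.8, "z": 0, "twist": -20}
    - {"x": -9.3, "y": 5.5, "z": 0, "twist": -25}
    - {"x": -9.3, "y": 5.5, "z": 0, "twist": -30}
    - {"x": -9.3, "y": 5.5, "z": 0, "twist": -30}
    - {"x": -9.3, "y": 5.5, "z": 0, "twist": -30}
    - {"x": -9.3, "y": 5.5, "z": 0, "twist": -30}

```text
time_s: 8.4
tcp_pos: [0.6395, -0.1994, 0.3029]
ee_rot: [[-0.998, -0.07, -0.001], [-0.07, 0.998, 0.0], [0.001, 0.0, -1.0]]
ft_force: [-0.0, -0.3, 0.2]
finger_gap: 0.0613
```

Run:
```python
from h import *
t=snap('top','t5');s=snap('side','s5')
a=cv2.resize(t['pixels'][150:250,330:410,::-1],None,fx=5,fy=5,interpolation=cv2.INTER_CUBIC)
b=cv2.resize(s['pixels'][110:210,255:335,::-1],None,fx=5,fy=5,interpolation=cv2.INTER_CUBIC)
cv2.imwrite('pics/g.png',np.hstack([a,b]))
q=arm.get_state();print(q['tcp_pos'],q['ee_rot'].round(3),q['joints'].round(2))
```

```text
[ 0.63968717 -0.19925036  0.30341237] [[-0.997 -0.071 -0.   ]
 [-0.071  0.997 -0.   ]
 [ 0.    -0.    -1.   ]] [ 0.13  0.45  0.18  1.41 -0.08  1.29  1.96]
```

View pics/g.png

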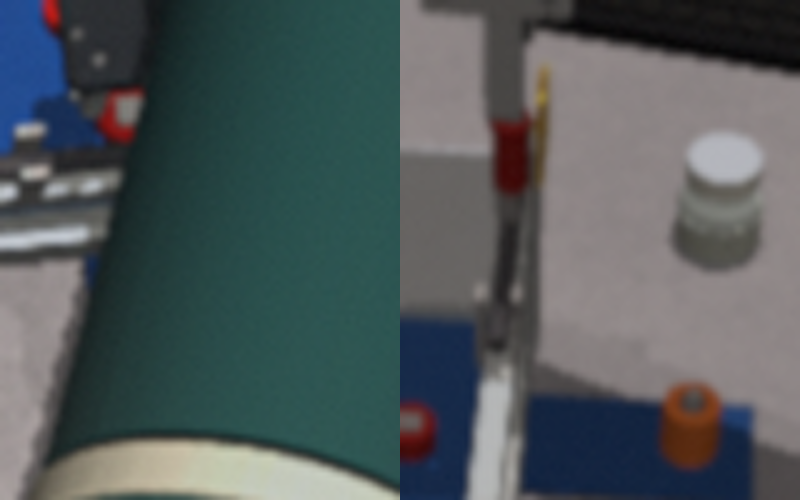

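The side crop shows the sleeve seated with the post in its bore at (692,415), and the finger in line with the red knob at (510,155). Going down and gripping.

Emit:
jog_arm:
  commands:
    - {"x": 0, "y": 0, "z": 2, "twist": 0}
    - {"x": 0, "y": 0, "z": 3.5, "twist": 0}
    - {"x": 0, "y": 0, "z": 5, "twist": 0}
    - {"x": 0, "y": 0, "z": 6, "twist": 0}
    - {"x": 0, "y": 0, "z": 6.5, "twist": 0}
    - {"x": 0, "y": 0, "z": 6.5, "twist": 0}
    - {"x": 0, "y": 0, "z": 6.5, "twist": 0}

```text
time_s: 9.08
tcp_pos: [0.6402, -0.1992, 0.2391]
ee_rot: [[-0.997, -0.073, 0.001], [-0.073, 0.997, -0.0], [-0.0, -0.0, -1.0]]
ft_force: [0.4, 0.1, -0.2]
finger_gap: 0.061
```

Emit:
jog_arm:
  commands:
    - {"x": 0, "y": 0, "z": 0, "twist": 0}
    - {"x": 0, "y": 0, "z": 0, "twist": 0}
    - {"x": 0, "y": 0, "z": 0, "twist": 0}
    - {"x": 0, "y": 0, "z": 0, "twist": 0}
    - {"x": 0, "y": 0, "z": 0, "twist": 0}
    - {"x": 0, "y": 0, "z": 0, "twist": 0}
    - {"x": 0, "y": 0, "z": 0, "twist": 0}
    - {"x": 0, "y": 0, "z": 0, "twist": 0}
  jaw: 1
  newtons: 35

```text
time_s: 9.75
tcp_pos: [0.6402, -0.1982, 0.2386]
ee_rot: [[-0.997, -0.075, -0.0], [-0.075, 0.997, 0.001], [0.0, 0.001, -1.0]]
ft_force: [-1.6, 5.1, 2.7]
finger_gap: 0.0227
```

Emit:
jog_arm:
  commands:
    - {"x": 0, "y": 0, "z": 0, "twist": 0}
    - {"x": 0, "y": 0, "z": 0, "twist": 0}
    - {"x": 0, "y": 0, "z": 0, "twist": 0}
    - {"x": 0, "y": 0, "z": 0, "twist": 0}

```text
time_s: 10.08
tcp_pos: [0.6402, -0.1981, 0.2386]
ee_rot: [[-0.997, -0.075, -0.0], [-0.075, 0.997, 0.001], [0.0, 0.001, -1.0]]
ft_force: [-1.6, 5.1, 2.3]
finger_gap: 0.0219
```

Emit:
jog_arm:
  commands:
    - {"x": 0, "y": 0.1, "z": 0, "twist": 0}
    - {"x": 0, "y": 0.15, "z": 0, "twist": 0}
    - {"x": 0, "y": 0.15, "z": 0, "twist": 0}
    - {"x": 0, "y": 0.15, "z": 0, "twist": 0}

```text
time_s: 10.42
tcp_pos: [0.64, -0.1979, 0.2386]
ee_rot: [[-0.997, -0.074, 0.0], [-0.074, 0.997, -0.0], [-0.0, -0.0, -1.0]]
ft_force: [0.0, -1.0, 1.1]
finger_gap: 0.0226
```

Emit:
jog_arm:
  commands:
    - {"x": 0, "y": 0, "z": -0.3, "twist": 0}
    - {"x": 0, "y": 0, "z": -0.6, "twist": 0}
    - {"x": 0, "y": 0, "z": -1, "twist": 0}
    - {"x": 0, "y": 0, "z": -1.4, "twist": 0}
    - {"x": 0, "y": 0, "z": -1.8, "twist": 0}
    - {"x": 0, "y": 0, "z": -1.9, "twist": 0}
    - {"x": 0, "y": 0, "z": -1.9, "twist": 0}
    - {"x": 0, "y": 0, "z": -1.9, "twist": 0}

```text
time_s: 11.08
tcp_pos: [0.64, -0.1977, 0.2575]
ee_rot: [[-0.997, -0.074, 0.0], [-0.074, 0.997, -0.0], [-0.0, -0.0, -1.0]]
ft_force: [0.7, -1.0, -1.7]
finger_gap: 0.022
```

Emit:
jog_arm:
  commands:
    - {"x": 0, "y": 0.4, "z": 0, "twist": 0}
    - {"x": 0, "y": 0.9, "z": 0, "twist": 0}
    - {"x": 0, "y": 1.4, "z": 0, "twist": 0}
    - {"x": 0, "y": 1.9, "z": 0, "twist": 0}
    - {"x": 0, "y": 2.4, "z": 0, "twist": 0}
    - {"x": 0, "y": 2.9, "z": 0, "twist": 0}
    - {"x": 0, "y": 3.4, "z": 0, "twist": 0}
    - {"x": 0, "y": 3.9, "z": 0, "twist": 0}
    - {"x": 0, "y": 4.3, "z": 0, "twist": 0}
    - {"x": 0, "y": 4.3, "z": 0, "twist": 0}

```text
time_s: 11.92
tcp_pos: [0.6368, -0.1535, 0.2575]
ee_rot: [[-0.997, -0.075, -0.0], [-0.075, 0.997, 0.001], [0.0, 0.001, -1.0]]
ft_force: [-0.6, 1.7, -2.2]
finger_gap: 0.0225
```

Run:
```python
from h import *
t=snap('top','t6');s=snap('side','s6')
a=cv2.resize(t['pixels'][150:250,330:430,::-1],None,fx=4,fy=5,interpolation=cv2.INTER_CUBIC)
b=cv2.resize(s['pixels'][110:210,255:335,::-1],None,fx=5,fy=5,interpolation=cv2.INTER_CUBIC)
cv2.imwrite('pics/i.png',np.hstack([a,b]))
q=arm.get_state();p=q['tcp_pos'];print(p,q['ft_force'],q['finger_gap'])
# arc: hinge, current radius -> poses in tool shifts (cm)
R=q['ee_rot'];H=cage((.7273,-.1323),.0781)((-.092,.125,0));H[2]=p[2];d=p-H;print(H,np.hypot(*d[:2]))
for th in(.02,.05,.1,.15,.2,.25,.3,.35,.4,.43,.46):
    c,sn=np.cos(-th),np.sin(-th);n=np.array([c*d[0]-sn*d[1],sn*d[0]+c*d[1],0])
    print(th,(R.T@(n-d)*100).round(2),'twist',round(np.degrees(th),1))
```

```text
[ 0.63677636 -0.15429582  0.25749085] [-0.38495257  1.01603478 -1.78855269] 0.022797682391740903
[ 0.62582786 -0.01485893  0.25749085] 0.13986606695322942
0.02 [0.28 0.   0.  ] twist 1.1
0.05 [0.7  0.01 0.  ] twist 2.9
0.1 [1.4  0.06 0.  ] twist 5.7
0.15 [2.09 0.15 0.  ] twist 8.6
0.2 [2.78 0.27 0.  ] twist 11.5
0.25 [3.46 0.42 0.  ] twist 14.3
0.3 [4.14 0.61 0.  ] twist 17.2
0.35 [4.8  0.83 0.  ] twist 20.1
0.4 [5.45 1.08 0.  ] twist 22.9
0.43 [5.84 1.25 0.  ] twist 24.6
0.46 [6.22 1.43 0.  ] twist 26.4
```

View pics/i.png

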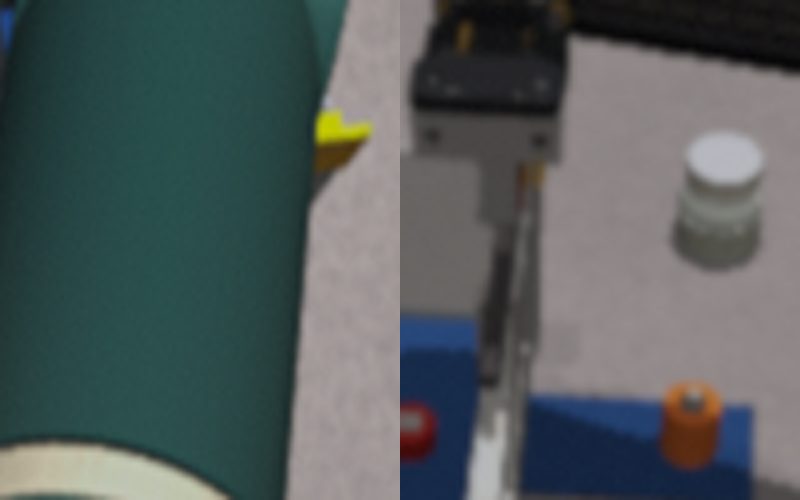

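The rod's rear end moved from about (495,340) to (488,378) in the side crop, so the bolt is drawn by about 44 mm, and the radius of 140 mm agrees. Now the opening arc.

Emit:
jog_arm:
  commands:
    - {"x": 0.3, "y": 0, "z": 0, "twist": 1.1}
    - {"x": 0.7, "y": 0, "z": 0, "twist": 2.9}
    - {"x": 1.05, "y": 0.03, "z": 0, "twist": 4.3}
    - {"x": 1.4, "y": 0.06, "z": 0, "twist": 5.7}
    - {"x": 1.4, "y": 0.06, "z": 0, "twist": 5.7}

```text
time_s: 12.43
tcp_pos: [0.6223, -0.1554, 0.2577]
ee_rot: [[-1.0, 0.028, 0.0], [0.028, 1.0, -0.0], [-0.0, -0.0, -1.0]]
ft_force: [3.0, -0.8, -2.9]
finger_gap: 0.0222
```

Emit:
jog_arm:
  commands:
    - {"x": 0.7, "y": 0.01, "z": 0, "twist": 2.9}
    - {"x": 1.4, "y": 0.06, "z": 0, "twist": 5.7}
    - {"x": 2.1, "y": 0.15, "z": 0, "twist": 8.6}
    - {"x": 2.8, "y": 0.27, "z": 0, "twist": 11.5}
    - {"x": 3.3, "y": 0.38, "z": 0, "twist": 13.6}
    - {"x": 3.7, "y": 0.5, "z": 0, "twist": 15.5}
    - {"x": 3.7, "y": 0.5, "z": 0, "twist": 15.5}

```text
time_s: 13.02
tcp_pos: [0.5855, -0.1495, 0.2578]
ee_rot: [[-0.956, 0.294, 0.0], [0.294, 0.956, -0.0], [-0.0, -0.0, -1.0]]
ft_force: [1.4, -1.6, -1.9]
finger_gap: 0.0226
```

Emit:
jog_arm:
  commands:
    - {"x": 0.2, "y": 0.01, "z": 0, "twist": 0.8}
    - {"x": 0.4, "y": 0.02, "z": 0, "twist": 1.6}
    - {"x": 0.55, "y": 0.02, "z": 0, "twist": 2.3}
    - {"x": 0.55, "y": 0.02, "z": 0, "twist": 2.3}
    - {"x": 0.55, "y": 0.02, "z": 0, "twist": 2.3}

```text
time_s: 13.43
tcp_pos: [0.5808, -0.1475, 0.2575]
ee_rot: [[-0.944, 0.33, -0.0], [0.33, 0.944, -0.0], [-0.0, -0.0, -1.0]]
ft_force: [2.6, -1.8, -1.8]
finger_gap: 0.0225
```

Emit:
jog_arm:
  commands:
    - {"x": 0.1, "y": 0, "z": 0, "twist": 0.4}
    - {"x": 0.2, "y": 0.01, "z": 0, "twist": 0.8}
    - {"x": 0.2, "y": 0.01, "z": 0, "twist": 0.8}
    - {"x": 0.2, "y": 0.01, "z": 0, "twist": 0.8}

```text
time_s: 13.77
tcp_pos: [0.5792, -0.1468, 0.2577]
ee_rot: [[-0.939, 0.343, 0.001], [0.343, 0.939, -0.0], [-0.001, -0.0, -1.0]]
ft_force: [4.2, -2.1, -1.1]
finger_gap: 0.0227
```

Emit:
jog_arm:
  commands:
    - {"x": 0.1, "y": 0, "z": 0, "twist": 0}
    - {"x": 0.15, "y": 0.01, "z": 0, "twist": 0}
    - {"x": 0.15, "y": 0.01, "z": 0, "twist": 0}
    - {"x": 0.15, "y": 0.01, "z": 0, "twist": 0}

```text
time_s: 14.1
tcp_pos: [0.579, -0.1466, 0.2583]
ee_rot: [[-0.939, 0.344, 0.004], [0.344, 0.939, -0.001], [-0.004, 0.0, -1.0]]
ft_force: [12.4, -5.9, -0.7]
finger_gap: 0.0221
```

Run:
```python
from h import *
t=snap('top','t7');s=snap('side','s7')
a=cv2.resize(t['pixels'][150:250,250:410,::-1],None,fx=2.5,fy=5,interpolation=cv2.INTER_CUBIC)
b=cv2.resize(s['pixels'][110:210,255:335,::-1],None,fx=5,fy=5,interpolation=cv2.INTER_CUBIC)
cv2.imwrite('pics/j.png',np.hstack([a,b]))
q=arm.get_state();p=q['tcp_pos'];d=p-np.array([.62583,-.01486,0]);print(p,q['ft_force'],np.hypot(*d[:2]),np.arctan2(-d[0],-d[1])+.0781)
```

```text
[ 0.578994   -0.14659925  0.25830342] [12.51871956 -5.84847758 -2.45117231] 0.1398171739301269 0.4196843452457333
```

View pics/j.png

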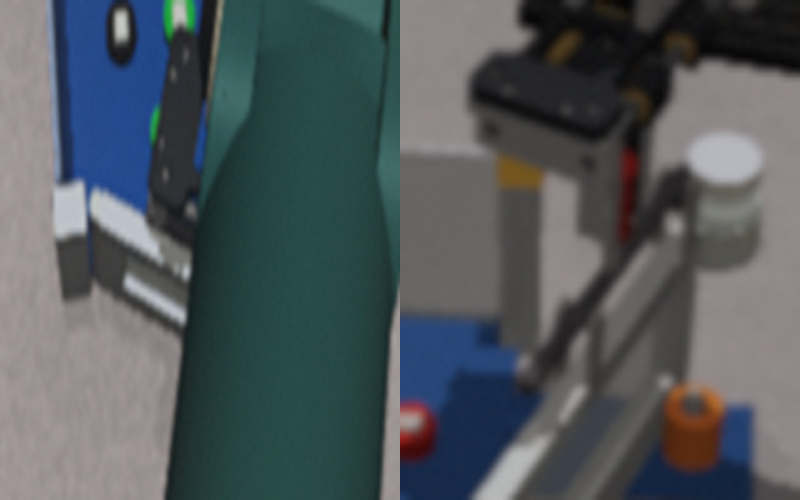

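The side crop shows the gate open with its leaf against the seated sleeve at (692,430), and the knob still in the jaws. The reaction rose to about 14 N with no further motion, so the gate is firmly at the stop. Handing in.

```bash
python3 -c "
from h import *
print(arm.hand_in())"
```

```text
the job is handed in; nothing more can be done
None
```

The job is done and handed in at about 14 s of the 67 s. The 17 mm-bore sleeve is on the post, the bolt is drawn, and the gate is held open against the sleeve with the knob still gripped.

- **Sleeve:** it seated at the expected height under a 12 N push and released cleanly. A later view shows the post inside its bore.
- **Bolt:** I lifted it 19 mm, then drew it back about 44 mm. The side picture shows the rod moved, and the knob's distance from the hinge, 140 mm, matches.
- **Gate:** it stands at about 0.42 rad, against the 0.41 expected. At the last step the reaction rose from about 5 N to 14 N with no further movement, and the last picture shows the leaf on the sleeve.
- **Other objects:** none of the other sleeves, puck, jar or mouse was approached closely. I did not re-measure where they stand at the end.

Three checks did not agree cleanly:
- The two cameras differ by 3–5 mm in y. The top camera's positions for the post and knob proved right when used.
- The jaws read about 22 mm on the 20 mm knob, but the grip held through the lift, draw and pull.
- My first two move calls were rejected as invalid because they left out some fields. They moved nothing.

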